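Lock the depth stop of the box-grooving jig

TASK

The depth stop on the bench is set and only needs locking. Push its holding fork fully home onto the barrel's flats so that the barrel cannot turn with the ring, then turn the knurled lock ring clockwise (seen from above) until it is snug: the turning torque has climbed by about 0.22 N m over what running it free takes. Do not overtighten it. Leave the fork home, the barrel at its setting and the other things on the bench where they are.

Things in the scene. Friction and masses are not known exactly. Their poses are not given: they have to be found in the camera images.
- housing: The aluminium housing of the depth stop, fixed to the bench at a place and yaw that differ each time. Origin on the bench, on the vertical axis shared by barrel and ring; z up. Base plate 12 mm thick, x -60 to 60, y -60 to 170 mm; two uprights at x = -54 and 54 carry a top plate 120 (x) x 84 (y) mm whose upper face is 75 mm above the bench.
- boss: Fixed round aluminium boss on the top plate round the axis, 48 mm across, 75 to 90 mm above the bench, topped by a thin dark spring washer 50 mm across. Origin and axes as the housing's. The ring runs free for 0.9 to 2.7 rad clockwise (differs each time, not visible), then meets the washer's tang: torque climbs by 0.7 N m per rad above the drag. Snug: climb of 0.15 to 0.3; damage from 0.38.
- ring_center (a point): Centre (half-way up, on the axis) of the knurled steel lock ring: 56 mm across, 28 mm tall, 92 to 120 mm above the bench. z up; x turns with the ring. Thread drag up to 0.4 N m while it moves; at a stop what remains depends on step and speed (-0.05 to 0.15), so compare like with like. Tightens clockwise seen from above, stays where it is left. May take 2 or 3 grasps.
- barrel_top (a point): Centre of the top of the threaded steel barrel, 22 mm across, standing up through the ring, 136 mm above the bench. Below the top plate it has a square collar of 24 mm whose flats face the housing's x and y. Unheld it turns at only 0.04 N m, so the ring would carry it round.
- barrel (a joint): Turn of the barrel about its axis, rad, growing clockwise seen from above; within 0.01 of 0 at the start. The setting is lost beyond 0.2 either way. With the fork home the barrel still has about 0.06 rad of play to each side.
- fork_post (a point): Grip point, 87 mm above the bench, on the holding fork's upright round wooden post: 16 mm across, free from 42 to 112 mm above the bench. It stands 119 to 125 mm from the axis on the housing's +y side and slides along -y to 95 mm from it. The dark steel fork below it is a flat bar 38 mm wide, 28 to 42 mm above the bench; drag about 4 N.
- fork (a joint): Travel of the holding fork towards the barrel, m: 0 is fully drawn out, 0.030 fully home against its stop with the tines astride the collar; starts between 0 and 0.006. It stays where it is left.
- lidbox: Bystander: wooden sliding-lid box 130 x 100 x 35 mm lying on the bench. Origin under its centre.
- tape: Bystander: tape roll 110 mm across, 25 mm tall, lying flat. Origin under its centre.
- screwdriver: Bystander: screwdriver lying on the bench. Origin under its middle.

How it is judged:
By the outcome, as a careful person would: the job done as asked, in the order asked, and still so for the second after the job is handed in, with the robot touching nothing.
It also fails if it takes over 72 s, if anything falls off the work surface, if the arm or the gripper's body presses on something with over 40 N, if the wrist force passes 120 N, or if a joint passes its speed limit or range.

ROBOT

A 6-joint arm with a two-finger parallel gripper is mounted at the origin on the work surface. World frame = base frame: x ahead of the robot, y to its left, z up, the work surface at z = 0. Lengths are in m, angles in rad, forces in N, time in s.
With the tool pointing down it reaches from about 0.375 to 0.975 m from the base axis. Payload 3.8 kg.
Tool frame: the origin (TCP) lies at the very end of the fingers, on their centre line; the grasp point (between the pads) lies 19 mm behind it; z points along the fingers, y is the line along which they close (so a half turn about z gives the same grasp; the last joint's range is limited). The gripper opens to 85 mm and grips with 20 to 120 N. Pads are 22 mm wide; open, the fingers measure 114 mm over their backs; the gripper's body (76 mm by 85 mm) begins 54 mm behind the grasp point. The pads swing forward as they close: fully open they stand 13 mm farther back than shut.
Start: joints at [1.238, 0.264, 1.604, -0, 1.274, -0.037], TCP at [0.197, 0.646, 0.231] pointing down, gripper open.
Joint ranges: [-2.63, 2.63], [-0.94, 2.18], [0.31, 2.57], [-1.31, 4.45], [0, 2.66], [-2.55, 2.55]. Speed limits (rad/s): [2.57, 2.57, 3.14, 3.14, 3.14, 3.14].

INTERFACE

Orientations are given as a rotation vector (axis times angle).
In Python, from workcell import monitor, viewer, job gives the robot as it stands. The module is installed in compiled form; this text tells all that it offers.
- The arm moves only by the tool step_arm, never from a script. Its argument "series" is one flat list of numbers, 4 for each row, row after row: the shift along the tool's x, y, z in m, then the turn about the tool's z in rad. A call has 1 to 8 rows; each row is the pose to reach, as a shift and turn from the pose commanded when the call began, along the tool's axes at that moment; what a row does not reach only later rows make up. A row lasts 1/8 s, in which the tool goes at most 62.5 mm and 10.7 degrees, less where a joint would pass 70% of its speed; a pose out of reach is approached as far as the arm can. A call with a gripper value outside its range is refused whole. "gripper" is the opening, from 0 (shut) to 1 (fully open), set as the call begins (left out, the last holds). The fingers move at their own pace and stop on an object; "newtons" is the grip in N (left out, the last holds). Time passes only in rows, so rows that repeat a pose let the fingers close. It gives the time, the measured TCP pose, the force, the opening and the grip force at its end, in the units of the state.
- monitor.read_state(): the state, without advancing time (a new reading comes with each control period).
- viewer.read_camera(name): name is "scene" or "top" or "wrist"; returns a dict with "image" (384x512x3 uint8, red, green, blue), "intrinsics" (3x3 intrinsics, pixels), "T" (4x4, takes a point from camera to world coordinates); the wrist camera has in their place "hand_eye" (4x4, takes a point from camera to tool coordinates, whose origin is the TCP and whose axes are the flange's). Camera axes: x right, y up, looking along -z (the intrinsics and any distortion apply to the point x, -y, -z); pixel columns grow to the right and rows downward; lengths in m; the calibration is good to about 2 mm. A picture is of the moment at which its call begins: read the wrist's pose just before it. There is no depth.
- job.finish_job(): hands the job in; it is judged then, once.
Trained networks look in a picture, given as the dict that the camera call returned (one of the last four; its "shot" number tells which), for a name from the list of things; names that differ only in an ending like _2 or _b are one class to them, and where a whole thing is asked for, a point or a joint stands for the part that bears it (a point fixed in the world has none). Each returns a list of dicts, best first, with "score" (0 to 1); they miss things now and then, are a little off and sometimes report something else, mostly with a low value. They report only what shows in the picture. A call takes as long as a camera call.
- viewer.boxes_of(picture, label): "extent" ([centre column, centre row, width, height] in pixels, round what is visible of it).
- viewer.spot_point(picture, label): "point" ([column, row] in pixels: a listed point, or the origin of a listed thing).
The state is a dict: "time": time; "q": joint angles; "joint_vel": joint speeds; "joint_torque": joint torques, N m; "tool_pos": TCP position; "tcp_rot": TCP orientation; "wrist_force": force on the tool from outside, world axes, zero at the start; "torque": the same for the moment, N m; "width": opening from 0.0 (shut) to 1.0 (fully open); "grip_force": force on a finger pad.
Only numpy, scipy, OpenCV 4.12 (cv2) and the standard library are available. Lean on these libraries where they do the work, as an engineer would, in place of code of your own. Each camera call takes 0.05 s, during which the arm holds its last target. There are 200 camera calls.

## Working session

There is one attempt and no reset: what is moved stays moved. The work goes in short steps, Python scripts to look and compute and a tool call to move; the robot and the scene stay as the last step left them, time stands still between calls to the robot, and variables do not carry over. Pictures are saved under pics/ and viewed, at most 10 in all, crops included, and the job is handed in when it is done.

Besides the shell and the picture viewer there is one more tool, called after "Call:" as name(argument=value, ...) on one line, values as JSON. step_arm: Moves the arm, as the interface text tells. Its arguments: {"type":"object","properties":{"series":{"type":"array"},"gripper":{"type":"number"},"newtons":{"type":"number"}},"required":["series"]}

```bash
mkdir -p pics; cat > h.py <<'E'
import numpy as np, cv2
from scipy.spatial.transform import Rotation as R
from workcell import monitor, viewer, job
def ray(p,px,T):
    K=np.array(p["intrinsics"],float); 
    u=np.linalg.solve(K,[px[0],px[1],1.]); d=T[:3,:3]@np.array([u[0],-u[1],-u[2]]); return T[:3,3],d
def T_of(p,st):
    if "T" in p: return np.array(p["T"])
    M=np.eye(4); M[:3,:3]=R.from_rotvec(st["tcp_rot"]).as_matrix(); M[:3,3]=st["tool_pos"]; return M@np.array(p["hand_eye"])
def at_z(p,px,T,z):
    o,d=ray(p,px,T); return o+d*(z-o[2])/d[2]
def save(p,n): cv2.imwrite("pics/"+n+".png",cv2.cvtColor(p["image"],cv2.COLOR_RGB2BGR))
E
cat > a.py <<'E'
from h import *
Z=dict(ring_center=.106,barrel_top=.136,fork_post=.087,housing=0,lidbox=0,tape=0,screwdriver=0)
for c in ("top","scene","wrist"):
    st=monitor.read_state(); p=viewer.read_camera(c); T=T_of(p,st); save(p,c+"0"); print(c,list(p.keys()))
    for k,z in Z.items():
        for r in viewer.spot_point(p,k)[:2]: print(k,round(r["score"],2),np.round(r["point"],1),np.round(at_z(p,r["point"],T,z),4))
print(st)
E
python3 a.py
```

```text
top ['image', 'intrinsics', 'T', 'shot']
barrel_top 0.68 [315.9 227.7] [ 0.5382 -0.094   0.136 ]
fork_post 0.74 [259.7 254.8] [0.4877 0.0178 0.087 ]
housing 0.55 [307.8 233.6] [ 0.5342 -0.0903  0.    ]
lidbox 0.75 [377.  182.2] [ 0.6479 -0.2507  0.    ]
tape 0.74 [285.5 172.2] [ 0.6757 -0.044   0.    ]
screwdriver 0.78 [214.8 262.2] [0.4737 0.12   0.    ]
scene ['image', 'intrinsics', 'T', 'shot']
ring_center 0.94 [249.6 147.1] [ 0.5341 -0.0981  0.106 ]
barrel_top 0.6 [252.1 133.8] [ 0.5234 -0.1058  0.136 ]
fork_post 0.68 [287.8 175.9] [0.4963 0.0155 0.087 ]
housing 0.72 [249.5 177.3] [ 0.5284 -0.1098  0.    ]
lidbox 0.74 [186.1 160.1] [ 0.6469 -0.2525  0.    ]
tape 0.94 [207.2 213.3] [ 0.6757 -0.0417  0.    ]
screwdriver 0.83 [321.6 225.3] [0.4609 0.1141 0.    ]
wrist ['image', 'intrinsics', 'hand_eye', 'shot']
{'time': 0.8, 'q': array([ 1.23811249e+00,  2.63860534e-01,  1.60393355e+00, -2.54955651e-05,
        1.27370269e+00, -3.69077136e-02]), 'joint_vel': array([ 0.00152528,  0.00016213,  0.00119866, -0.00086282,  0.00095063,
        0.00027819]), 'joint_torque': array([-1.65446664e-06, -5.14985490e+01, -3.67693162e+01, -2.09995767e-05,
        5.28455585e-04, -8.68483056e-06]), 'tool_pos': array([0.19677479, 0.64571142, 0.23134229]), 'tcp_rot': array([4.62894635e-01, 3.10726112e+00, 1.40993117e-04]), 'wrist_force': array([-0.75786233,  0.02025774, -1.08618231]), 'torque': array([ 0.02764354, -0.01829718, -0.0379589 ]), 'grip_force': 0.0, 'width': 0.9931668581950719}
```

View pics/top0.png

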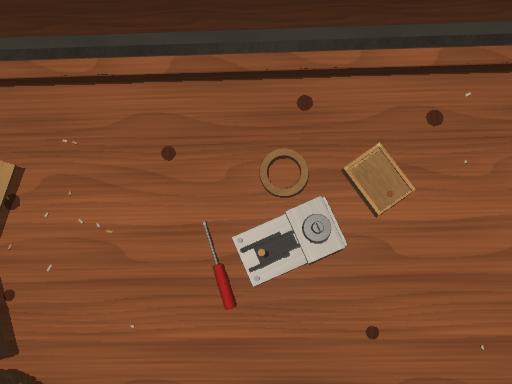

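View pics/scene0.png

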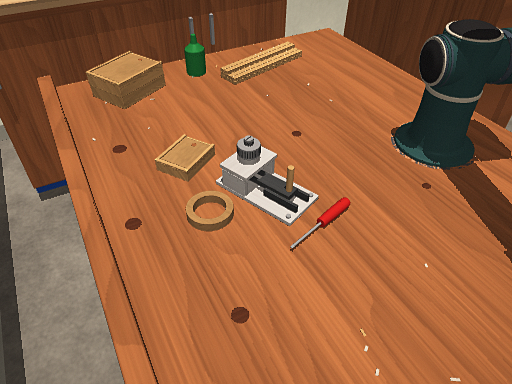

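```bash
python3 -c "
from h import *
st=monitor.read_state();M=R.from_rotvec(st['tcp_rot']).as_matrix();print(M)
b=np.array([.535,-.096]);f=np.array([.492,.0165]);d=f-b;print(np.linalg.norm(d),np.degrees(np.arctan2(d[1],d[0])))
p=viewer.read_camera('wrist');print(p['hand_eye'],p['intrinsics'])
"
```

```text
[[-9.56554908e-01  2.91552237e-01 -1.87731076e-05]
 [ 2.91552238e-01  9.56554907e-01 -4.86056845e-05]
 [ 3.78641213e-06 -5.19673476e-05 -9.99999999e-01]]
0.1204377432535167 110.91796709856345
[[ 7.35215463e-04  9.64139929e-01  2.65393401e-01  6.56544423e-02]
 [ 9.99999327e-01 -9.47003500e-04  6.70057800e-04  6.86868152e-04]
 [ 8.97357959e-04  2.65392729e-01 -9.64139976e-01 -1.42504126e-01]
 [ 0.00000000e+00  0.00000000e+00  0.00000000e+00  1.00000000e+00]] [[292.78511713   0.         255.07576982]
 [  0.         292.78511713 188.99396829]
 [  0.           0.           1.        ]]
```

The top view shows the housing with the ring at (317,228) and the post at (261,253). The tape, box and screwdriver are clear of it. The scene view agrees. The axis is near (0.535,-0.096), the housing's +y points at about 111°, and the post is about 120 mm out, as specified. I'm moving over the post, turned so the fingers close along the housing's x.

Call:
step_arm(series=[-0.04, -0.043, 0, 0.15, -0.08, -0.086, 0, 0.3, -0.12, -0.129, 0, 0.45, -0.16, -0.172, 0, 0.6, -0.2, -0.215, 0, 0.75, -0.233, -0.258, 0, 0.908, -0.233, -0.258, 0, 0.908, -0.233, -0.258, 0, 0.908], gripper=1)

```text
time: 2.25
tool_pos: [0.3446, 0.3313, 0.2316]
tcp_rot: [-1.778, -2.589, -0.002]
wrist_force: [1.0, -0.0, -0.2]
width: 0.999
grip_force: 0.0
```

```bash
cat > d.py <<'E'
from h import *
import sys
def rel(t,st=None):
    st=st or monitor.read_state(); M=R.from_rotvec(st['tcp_rot']).as_matrix()
    return M.T@(np.array(t)-st['tool_pos'])
if __name__=="__main__":
    st=monitor.read_state();M=R.from_rotvec(st['tcp_rot']).as_matrix()
    print(st['time'],st['tool_pos'],'xaz',np.degrees(np.arctan2(M[1,0],M[0,0])),'q',np.round(st['q'],3),'F',st['wrist_force'],'t',st['torque'],st['width'],st['grip_force'])
    if len(sys.argv)>3: print('rel',rel([float(v) for v in sys.argv[1:4]],st))
E
python3 d.py .492 .0165 .231
```

```text
2.25 [0.34458727 0.33132231 0.23164356] xaz 111.03241501826174 q [ 7.130e-01 -1.160e-01  2.010e+00  1.000e-03  1.247e+00  3.460e-01] F [ 0.98315401 -0.00791926 -0.19664992] t [-0.02778424 -0.04664609  0.07797463] 0.9989934329793069 0.0
rel [-3.46754367e-01  2.46029957e-02  3.39565630e-04]
```

Call:
step_arm(series=[-0.055, 0.004, 0, 0, -0.11, 0.008, 0, 0, -0.165, 0.012, 0, 0, -0.22, 0.016, 0, 0, -0.28, 0.02, 0, 0, -0.33, 0.024, 0, 0, -0.347, 0.025, 0, 0, -0.347, 0.025, 0, 0])

```text
time: 3.25
tool_pos: [0.4927, 0.0167, 0.231]
tcp_rot: [-1.778, -2.589, -0.0]
wrist_force: [-1.1, 0.1, 0.2]
width: 1.001
grip_force: 0.0
```

```bash
cat > w.py <<'E'
from d import *
n=sys.argv[1]
st=monitor.read_state(); p=viewer.read_camera("wrist"); T=T_of(p,st); save(p,n)
q={}
for k,z in dict(ring_center=.106,barrel_top=.136,fork_post=.087).items():
    for r in viewer.spot_point(p,k)[:1]:
        w=at_z(p,r["point"],T,z); q[k]=w; print(k,round(r["score"],2),np.round(r["point"],1),np.round(w,4),'rel',np.round(rel(w,st),4))
for k in ('barrel_top','ring_center'):
    if k in q and 'fork_post' in q:
        d=(q['fork_post']-q[k])[:2]; print(k,'dist',np.linalg.norm(d),'az',np.degrees(np.arctan2(d[1],d[0])))
E
python3 w.py w1; python3 d.py
```

```text
barrel_top 0.58 [260.3 314. ] [ 0.5427 -0.0951  0.136 ] rel [-0.1224  0.0066  0.0949]
fork_post 0.59 [253.4 185.6] [0.4955 0.0086 0.087 ] rel [-0.0087 -0.0002  0.144 ]
barrel_top dist 0.11388711680871684 az 114.4395689785015
3.45 [0.49182612 0.01768595 0.23118876] xaz 111.16265043849944 q [-1.500e-02 -8.600e-02  1.984e+00  1.000e-03  1.245e+00 -3.850e-01] F [-1.44276345  0.19506767  0.71220809] t [0.05038563 0.00948941 0.02330229] 0.9991713479060311 0.0
```

View pics/w1.png

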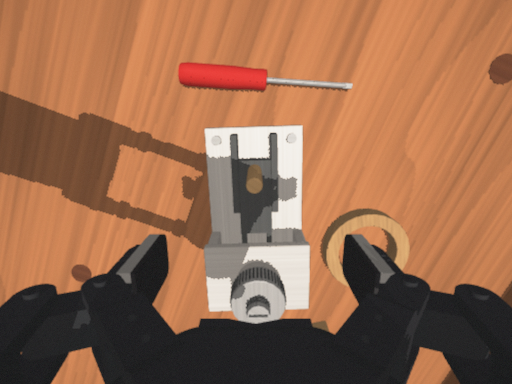

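The wrist view shows the housing aligned with the tool. The post top is at about (254,186) and the barrel top at about (258,304).

```bash
python3 - <<'E'
from d import *
st=monitor.read_state(); p=viewer.read_camera("wrist"); T=T_of(p,st)
I=p["image"]; 
print([ (n,np.round(at_z(p,px,T,z),4),np.round(rel(at_z(p,px,T,z),st),4)) for n,px,z in (('post',(254.3,186),.112),('barrel',(258,304),.136))])
c=cv2.resize(I[160:330,200:320],None,fx=3.5,fy=3.5,interpolation=cv2.INTER_CUBIC); cv2.imwrite('pics/c1.png',c[:,:,::-1])
E
```

```text
[('post', array([0.4934, 0.0156, 0.112 ]), array([-0.0026,  0.0008,  0.1192])), ('barrel', array([ 0.5361, -0.0846,  0.136 ]), array([-0.1115,  0.0043,  0.0951]))]
```

View pics/c1.png

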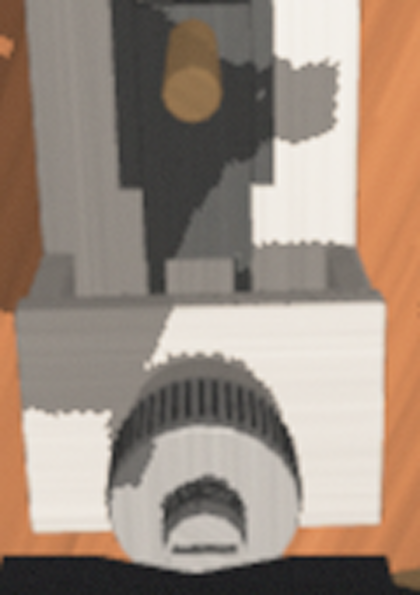

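The crop puts the post top at full-image (254.6,187) and the barrel top at (258.3,315). Housing +y is at about 112.7°. I'll correct by 0.025 rad, go down and grip.

Call:
step_arm(series=[-0.003, 0.001, 0.05, -0.025, -0.003, 0.001, 0.1, -0.025, -0.003, 0.001, 0.135, -0.025, -0.003, 0.001, 0.159, -0.025, -0.003, 0.001, 0.159, -0.025])

```text
time: 4.12
tool_pos: [0.4918, 0.0146, 0.0703]
tcp_rot: [-1.742, -2.609, 0.004]
wrist_force: [0.7, 0.4, 0.5]
width: 1.001
grip_force: 0.0
```

Call:
step_arm(series=[0, 0, 0, 0, 0, 0, 0, 0, 0, 0, 0, 0, 0, 0, 0, 0, 0, 0, 0, 0, 0, 0, 0, 0], gripper=0, newtons=50)

```text
time: 4.88
tool_pos: [0.4931, 0.0129, 0.0732]
tcp_rot: [-1.745, -2.611, 0.004]
wrist_force: [-6.2, -1.4, 9.3]
width: 0.173
grip_force: 48.5
```

Call:
step_arm(series=[-0.004, 0, 0, 0, -0.008, 0, 0, 0, -0.012, 0, 0, 0, -0.016, 0, 0, 0, -0.02, 0, 0, 0, -0.022, 0, 0, 0, -0.022, 0, 0, 0])

```text
time: 5.75
tool_pos: [0.5014, -0.0068, 0.0732]
tcp_rot: [-1.745, -2.609, 0.002]
wrist_force: [-6.5, 0.4, 10.1]
width: 0.171
grip_force: 48.5
```

```bash
python3 d.py .492 .0145 .072
```

```text
5.75 [ 0.50143614 -0.00681649  0.07323519] xaz 112.4571264921889 q [-0.063  0.097  2.117 -0.     0.931 -0.455] F [-6.54474653  0.39332662 10.08329066] t [4.78060084e-04 1.02851424e+00 1.49425792e-01] 0.17124729008335351 48.54810118675232
rel [ 0.02330302 -0.0005745   0.00126428]
```

Call:
step_arm(series=[-0.002, 0, 0, 0, -0.004, 0, 0, 0, -0.004, 0, 0, 0])

```text
time: 6.12
tool_pos: [0.5029, -0.0104, 0.0732]
tcp_rot: [-1.745, -2.609, 0.002]
wrist_force: [-6.5, 0.7, 10.2]
width: 0.17
grip_force: 48.5
```

Call:
step_arm(series=[-0.002, 0, 0, 0, -0.004, 0, 0, 0, -0.004, 0, 0, 0])

```text
time: 6.5
tool_pos: [0.5035, -0.012, 0.0732]
tcp_rot: [-1.744, -2.605, -0.001]
wrist_force: [-9.7, 8.7, 12.6]
width: 0.177
grip_force: 48.9
```

```bash
python3 d.py .492 .0145 .072
```

```text
6.5 [ 0.50351973 -0.01197872  0.07320466] xaz 112.3883605575871 q [-0.076  0.102  2.111  0.005  0.934 -0.469] F [-9.74340505  8.70828126 12.60856257] t [ 1.27408256  1.35880753 -0.00483906] 0.1772949734341806 48.913148045539856
rel [ 0.02886328 -0.00056198  0.00136867]
```

Call:
step_arm(series=[-0.002, 0, 0, 0, -0.004, 0, 0, 0, -0.004, 0, 0, 0])

```text
time: 6.88
tool_pos: [0.5035, -0.0121, 0.0732]
tcp_rot: [-1.743, -2.599, -0.006]
wrist_force: [-13.9, 23.1, 18.1]
width: 0.171
grip_force: 49.4
```

Call:
step_arm(series=[-0.002, 0, 0, 0, -0.004, 0, 0, 0, -0.004, 0, 0, 0])

```text
time: 7.25
tool_pos: [0.5037, -0.0127, 0.073]
tcp_rot: [-1.742, -2.593, -0.011]
wrist_force: [-17.4, 34.2, 22.0]
width: 0.177
grip_force: 49.8
```

```bash
python3 d.py .492 .0145 .072
```

```text
7.25 [ 0.50368904 -0.01269556  0.07304484] xaz 112.22032391067432 q [-0.085  0.107  2.106  0.018  0.941 -0.483] F [-17.36559065  34.24127448  21.95544549] t [ 5.17271460e+00  2.35149146e+00 -3.25469880e-03] 0.17728052920233567 49.786736369132996
rel [ 0.02957177 -0.00052942  0.00159818]
```

The fork is home: it stopped hard, with the force rising to over 30 N and no further travel. I'm releasing, rising and looking at the ring.

Call:
step_arm(series=[0, 0, 0, 0, 0, 0, 0, 0, 0, 0, 0, 0, 0, 0, 0, 0], gripper=1)

```text
time: 7.75
tool_pos: [0.5089, -0.022, 0.0722]
tcp_rot: [1.747, 2.611, -0.0]
wrist_force: [-0.1, -0.1, 0.2]
width: 0.989
grip_force: 0.0
```

Call:
step_arm(series=[0, 0, -0.04, 0, 0, 0, -0.09, 0, 0, 0, -0.14, 0, -0.01, 0, -0.17, -0.15, -0.03, 0, -0.17, -0.3, -0.05, 0.002, -0.17, -0.45, -0.07, 0.002, -0.17, -0.6, -0.078, 0.002, -0.17, -0.75])

```text
time: 8.75
tool_pos: [0.5407, -0.0942, 0.2421]
tcp_rot: [-0.663, -3.071, 0.0]
wrist_force: [0.4, 0.7, -0.4]
width: 0.998
grip_force: 0.0
```

Call:
step_arm(series=[0, 0, 0, -0.15, 0, 0, 0, -0.3, 0, 0, 0, -0.45, 0, 0, 0, -0.6, 0, 0, 0, -0.75, 0, 0, 0, -0.9, 0, 0, 0, -0.95, 0, 0, 0, -0.95])

```text
time: 9.75
tool_pos: [0.5404, -0.0932, 0.2421]
tcp_rot: [0.808, -3.036, -0.0]
wrist_force: [-0.3, 0.1, 0.3]
width: 0.997
grip_force: 0.0
```

```bash
python3 d.py; python3 w.py w2
```

```text
9.75 [ 0.54036009 -0.09319582  0.24205812] xaz -150.20393397630426 q [-0.216  0.018  1.863 -0.     1.261 -2.307] F [-0.31355744  0.12982991  0.33951931] t [-0.01338945  0.0158625  -0.00402655] 0.9967566559286843 0.0
ring_center 0.64 [255.2 175.2] [ 0.5379 -0.0953  0.106 ] rel [ 0.0031 -0.0006  0.1361]
barrel_top 0.95 [251.9 183.5] [ 0.54   -0.0974  0.136 ] rel [ 0.0024 -0.0035  0.1061]
fork_post 0.89 [341.2 190. ] [ 0.5104 -0.0066  0.087 ] rel [-0.0171  0.0901  0.1551]
barrel_top dist 0.0955538727596937 az 108.07466006565156
ring_center dist 0.0929002321815673 az 107.27528202908323
```

View pics/w2.png

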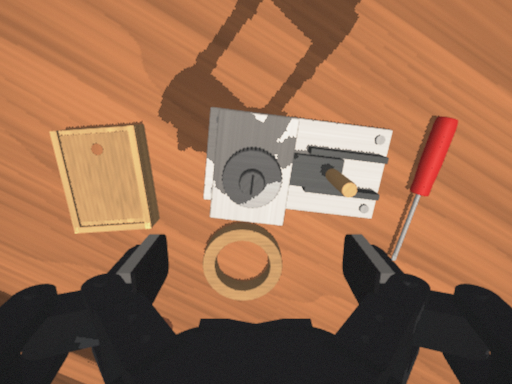

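The ring is at about (251,177), the barrel top at (252,183) and the post at (345,185). The post is about 95 mm from the axis, so the fork is home. I'm going down on the ring.

Call:
step_arm(series=[0.003, -0.003, 0.05, 0, 0.003, -0.003, 0.1, 0, 0.003, -0.003, 0.135, 0, 0.003, -0.003, 0.155, 0, 0.003, -0.003, 0.155, 0])

```text
time: 10.58
tool_pos: [0.5375, -0.0966, 0.0852]
tcp_rot: [0.808, -3.032, -0.003]
wrist_force: [-0.2, 0.2, 0.9]
width: 1.002
grip_force: 0.0
```

Call:
step_arm(series=[0, 0, 0, 0, 0, 0, 0, 0, 0, 0, 0, 0, 0, 0, 0, 0], gripper=0, newtons=60)

```text
time: 11.08
tool_pos: [0.5405, -0.0969, 0.0894]
tcp_rot: [-0.809, 3.033, -0.002]
wrist_force: [-1.4, 1.6, 5.8]
width: 0.637
grip_force: 63.1
```

```bash
python3 d.py .5403 -.0970 .087
```

```text
11.075 [ 0.54053623 -0.09694208  0.08936009] xaz -150.14510380816023 q [-0.223  0.158  2.011  0.     0.969 -2.315] F [-1.37822676  1.58793824  5.84543264] t [ 0.18382519  0.29885427 -0.08044937] 0.6368266837576595 63.093756437301636
rel [2.39049058e-04 7.11430879e-05 2.35944091e-03]
```

Call:
step_arm(series=[0, 0, 0, 0.05, 0, 0, 0, 0.1, 0, 0, 0, 0.15, 0, 0, 0, 0.2, 0, 0, 0, 0.25, 0, 0, 0, 0.3, 0, 0, 0, 0.35, 0, 0, 0, 0.4])

```text
time: 12.08
tool_pos: [0.5407, -0.0974, 0.0894]
tcp_rot: [-0.19, 3.133, -0.002]
wrist_force: [-1.6, -0.4, 5.3]
width: 0.636
grip_force: 62.9
```

```bash
cat > t.py <<'E'
from d import *
st=monitor.read_state(); M=R.from_rotvec(st['tcp_rot']).as_matrix()
s="%.2f xaz %.3f tz %.3f q6 %.3f v6 %.2f jt6 %.3f F %s pos %s w %.3f"%(st['time'],np.arctan2(M[1,0],M[0,0]),st['torque'][2],st['q'][5],st['joint_vel'][5],st['joint_torque'][5],np.round(st['wrist_force'],1),np.round(st['tool_pos'],4),st['width'])
print(s); open('log.txt','a').write(s+'\n')
E
python3 t.py
```

```text
12.07 xaz -3.021 tz 0.431 q6 -1.914 v6 0.40 jt6 -0.014 F [-1.6 -0.4  5.3] pos [ 0.5407 -0.0974  0.0894] w 0.636
```

Call:
step_arm(series=[0, 0, 0, 0.05, 0, 0, 0, 0.1])

```text
time: 12.32
tool_pos: [0.5407, -0.0975, 0.0894]
tcp_rot: [-0.033, 3.138, -0.003]
wrist_force: [-1.6, 0.0, 5.6]
width: 0.638
grip_force: 62.8
```

```bash
python3 t.py
```

```text
12.32 xaz -3.121 tz 0.396 q6 -1.814 v6 0.40 jt6 -0.014 F [-1.6  0.   5.6] pos [ 0.5407 -0.0975  0.0894] w 0.638
```

Call:
step_arm(series=[0, 0, 0, 0.05, 0, 0, 0, 0.1])

```text
time: 12.58
tool_pos: [0.5407, -0.0976, 0.0893]
tcp_rot: [0.124, 3.136, -0.003]
wrist_force: [-1.9, 0.7, 4.8]
width: 0.637
grip_force: 62.8
```

```bash
python3 t.py
```

```text
12.57 xaz 3.063 tz 0.458 q6 -1.714 v6 0.40 jt6 -0.013 F [-1.9  0.7  4.8] pos [ 0.5407 -0.0976  0.0893] w 0.637
```

Call:
step_arm(series=[0, 0, 0, 0.05, 0, 0, 0, 0.1])

```text
time: 12.82
tool_pos: [0.5406, -0.0977, 0.0894]
tcp_rot: [0.28, 3.126, -0.003]
wrist_force: [-1.5, -1.0, 5.3]
width: 0.64
grip_force: 62.8
```

```bash
python3 t.py
```

```text
12.82 xaz 2.963 tz 0.375 q6 -1.614 v6 0.40 jt6 -0.012 F [-1.5 -1.   5.3] pos [ 0.5406 -0.0977  0.0894] w 0.640
```

Call:
step_arm(series=[0, 0, 0, 0.05, 0, 0, 0, 0.1])

```text
time: 13.08
tool_pos: [0.5406, -0.0979, 0.0894]
tcp_rot: [0.436, 3.108, -0.003]
wrist_force: [-1.9, -1.0, 5.5]
width: 0.638
grip_force: 62.9
```

```bash
python3 t.py
```

```text
13.07 xaz 2.863 tz 0.439 q6 -1.514 v6 0.40 jt6 -0.011 F [-1.9 -1.   5.5] pos [ 0.5406 -0.0979  0.0894] w 0.638
```

Call:
step_arm(series=[0, 0, 0, 0.05, 0, 0, 0, 0.1])

```text
time: 13.32
tool_pos: [0.5405, -0.0979, 0.0893]
tcp_rot: [0.591, 3.082, -0.003]
wrist_force: [-1.3, -1.7, 5.1]
width: 0.636
grip_force: 63.0
```

```bash
python3 t.py
```

```text
13.32 xaz 2.763 tz 0.379 q6 -1.414 v6 0.40 jt6 -0.011 F [-1.3 -1.7  5.1] pos [ 0.5405 -0.0979  0.0893] w 0.636
```

Call:
step_arm(series=[0, 0, 0, 0.05, 0, 0, 0, 0.1])

```text
time: 13.58
tool_pos: [0.5405, -0.0981, 0.0894]
tcp_rot: [0.744, 3.049, -0.003]
wrist_force: [-1.9, -2.5, 5.5]
width: 0.641
grip_force: 63.0
```

```bash
python3 t.py
```

```text
13.57 xaz 2.663 tz 0.384 q6 -1.314 v6 0.40 jt6 -0.010 F [-1.9 -2.5  5.5] pos [ 0.5405 -0.0981  0.0894] w 0.641
```

Call:
step_arm(series=[0, 0, 0, 0.05, 0, 0, 0, 0.1])

```text
time: 13.82
tool_pos: [0.5405, -0.0982, 0.0894]
tcp_rot: [0.895, 3.008, -0.003]
wrist_force: [-1.7, -2.3, 5.0]
width: 0.64
grip_force: 63.0
```

```bash
python3 t.py
```

```text
13.82 xaz 2.563 tz 0.430 q6 -1.214 v6 0.40 jt6 -0.009 F [-1.7 -2.3  5. ] pos [ 0.5405 -0.0982  0.0894] w 0.640
```

Call:
step_arm(series=[0, 0, 0, 0.05, 0, 0, 0, 0.1])

```text
time: 14.08
tool_pos: [0.5404, -0.0982, 0.0894]
tcp_rot: [1.044, 2.96, -0.003]
wrist_force: [-1.9, -3.1, 6.5]
width: 0.638
grip_force: 63.1
```

```bash
python3 t.py
```

```text
14.07 xaz 2.463 tz 0.421 q6 -1.114 v6 0.40 jt6 -0.009 F [-1.9 -3.1  6.5] pos [ 0.5404 -0.0982  0.0894] w 0.638
```

Call:
step_arm(series=[0, 0, 0, 0.05, 0, 0, 0, 0.1])

```text
time: 14.32
tool_pos: [0.5403, -0.0983, 0.0894]
tcp_rot: [1.191, 2.904, -0.003]
wrist_force: [-3.4, -2.1, 6.2]
width: 0.643
grip_force: 63.1
```

```bash
python3 t.py
```

```text
14.32 xaz 2.363 tz 0.343 q6 -1.014 v6 0.39 jt6 -0.008 F [-3.4 -2.1  6.2] pos [ 0.5403 -0.0983  0.0894] w 0.643
```

Call:
step_arm(series=[0, 0, 0, 0.05, 0, 0, 0, 0.1])

```text
time: 14.58
tool_pos: [0.5402, -0.0984, 0.0894]
tcp_rot: [1.335, 2.841, -0.003]
wrist_force: [-2.0, -3.4, 6.1]
width: 0.639
grip_force: 63.1
```

```bash
python3 t.py
```

```text
14.57 xaz 2.263 tz 0.354 q6 -0.914 v6 0.39 jt6 -0.008 F [-2.  -3.4  6.1] pos [ 0.5402 -0.0984  0.0894] w 0.639
```

Call:
step_arm(series=[0, 0, 0, 0.05, 0, 0, 0, 0.1])

```text
time: 14.82
tool_pos: [0.5401, -0.0985, 0.0894]
tcp_rot: [1.475, 2.77, -0.003]
wrist_force: [-2.2, -3.5, 6.3]
width: 0.64
grip_force: 63.1
```

```bash
python3 t.py
```

```text
14.82 xaz 2.163 tz 0.371 q6 -0.814 v6 0.40 jt6 -0.007 F [-2.2 -3.5  6.3] pos [ 0.5401 -0.0985  0.0894] w 0.640
```

Call:
step_arm(series=[0, 0, 0, 0.05, 0, 0, 0, 0.1])

```text
time: 15.08
tool_pos: [0.54, -0.0985, 0.0894]
tcp_rot: [1.612, 2.693, -0.003]
wrist_force: [-2.8, -3.4, 6.5]
width: 0.639
grip_force: 63.1
```

```bash
python3 t.py
```

```text
15.07 xaz 2.063 tz 0.427 q6 -0.714 v6 0.40 jt6 -0.007 F [-2.8 -3.4  6.5] pos [ 0.54   -0.0985  0.0894] w 0.639
```

Call:
step_arm(series=[0, 0, 0, 0.05, 0, 0, 0, 0.1])

```text
time: 15.32
tool_pos: [0.5399, -0.0986, 0.0894]
tcp_rot: [1.744, 2.61, -0.003]
wrist_force: [-2.6, -4.1, 7.3]
width: 0.641
grip_force: 63.2
```

```bash
python3 t.py
```

```text
15.32 xaz 1.963 tz 0.491 q6 -0.614 v6 0.40 jt6 0.029 F [-2.6 -4.1  7.3] pos [ 0.5399 -0.0986  0.0894] w 0.641
```

Call:
step_arm(series=[0, 0, 0, 0.05, 0, 0, 0, 0.1])

```text
time: 15.58
tool_pos: [0.5398, -0.0986, 0.0894]
tcp_rot: [1.872, 2.519, -0.003]
wrist_force: [-2.5, -4.0, 7.8]
width: 0.637
grip_force: 63.2
```

```bash
python3 t.py
```

```text
15.57 xaz 1.863 tz 0.463 q6 -0.515 v6 0.39 jt6 0.083 F [-2.5 -4.   7.8] pos [ 0.5398 -0.0986  0.0894] w 0.637
```

Call:
step_arm(series=[0, 0, 0, 0.05, 0, 0, 0, 0.1])

```text
time: 15.82
tool_pos: [0.5397, -0.0986, 0.0894]
tcp_rot: [1.995, 2.423, -0.004]
wrist_force: [-3.0, -4.1, 7.1]
width: 0.639
grip_force: 63.3
```

```bash
python3 t.py
```

```text
15.82 xaz 1.764 tz 0.507 q6 -0.415 v6 0.40 jt6 0.139 F [-3.  -4.1  7.1] pos [ 0.5397 -0.0986  0.0894] w 0.639
```

Call:
step_arm(series=[0, 0, 0, 0.05, 0, 0, 0, 0.1])

```text
time: 16.08
tool_pos: [0.5397, -0.0986, 0.0894]
tcp_rot: [2.114, 2.32, -0.004]
wrist_force: [-2.8, -4.2, 6.8]
width: 0.639
grip_force: 63.3
```

```bash
python3 t.py; python3 -c "
import re,numpy as np
L=[l for l in open('log.txt')];q=np.array([float(re.search(r'q6 (\S+)',l)[1]) for l in L]);t=np.array([float(re.search(r'tz (\S+)',l)[1]) for l in L]);f=q<-.7
print(t[f].mean(),t[f].std(),t[~f]-t[f].mean())"
```

```text
16.07 xaz 1.664 tz 0.507 q6 -0.315 v6 0.40 jt6 0.196 F [-2.8 -4.2  6.8] pos [ 0.5397 -0.0986  0.0894] w 0.639
0.40061538461538465 0.03447973420729802 [0.09038462 0.06238462 0.10638462 0.10638462]
```

```bash
python3 - <<'E'
from d import *
a=[]
for i in range(12):
    viewer.read_camera("wrist"); st=monitor.read_state(); a.append((st['torque'][2],st['joint_torque'][5],st['q'][5],st['joint_vel'][5]))
a=np.array(a); print(np.round(a,3)); print(a.mean(0),a[:,0].std())
E
```

```text
[[ 0.492  0.56  -0.313 -0.066]
 [ 0.348  0.629 -0.315 -0.024]
 [ 0.381  0.45  -0.316 -0.005]
 [ 0.36   0.405 -0.316 -0.   ]
 [ 0.391  0.399 -0.316  0.001]
 [ 0.39   0.4   -0.316  0.   ]
 [ 0.421  0.4   -0.316 -0.   ]
 [ 0.39   0.401 -0.316 -0.001]
 [ 0.424  0.401 -0.316  0.   ]
 [ 0.326  0.401 -0.316 -0.001]
 [ 0.398  0.401 -0.316  0.   ]
 [ 0.388  0.401 -0.316 -0.   ]]
[ 0.39247714  0.43730094 -0.31574471 -0.00807374] 0.04015217480469876
```

The tang contact shows clearly at q6 of about -0.68. The tool has turned 0.36 rad past it, so the climb is at most about 0.26 N m. At rest 0.39 N m remains, which puts the climb near 0.2–0.25. That is snug, so I'm releasing and rising.

Call:
step_arm(series=[0, 0, 0, 0, 0, 0, 0, 0, 0, 0, 0, 0, 0, 0, 0, 0], gripper=1)

```text
time: 17.18
tool_pos: [0.5393, -0.0968, 0.0872]
tcp_rot: [-2.117, -2.321, -0.0]
wrist_force: [0.1, 0.3, 0.0]
width: 1.003
grip_force: 0.0
```

Call:
step_arm(series=[0, 0, -0.03, 0, 0, 0, -0.08, 0, 0, 0, -0.13, 0, 0, 0, -0.16, 0, 0.03, 0, -0.16, 0, 0.05, 0, -0.16, 0, 0.05, 0, -0.16, 0])

```text
time: 18.05
tool_pos: [0.5341, -0.0458, 0.2465]
tcp_rot: [-2.113, -2.323, 0.001]
wrist_force: [0.0, -0.6, -0.0]
width: 1.001
grip_force: 0.0
```

```bash
python3 d.py; python3 w.py w3
```

```text
18.05 [ 0.53411852 -0.04578349  0.24647285] xaz 95.40599152808917 q [-0.132 -0.008  1.881  0.     1.27  -0.226] F [ 0.02755091 -0.62216341 -0.02801983] t [-0.03120177 -0.04373601  0.00945128] 1.0005372064548799 0.0
ring_center 0.58 [257.  224.1] [ 0.5421 -0.0939  0.106 ] rel [-0.0487  0.0036  0.1405]
barrel_top 0.76 [254.1 239.2] [ 0.5395 -0.0971  0.136 ] rel [-0.0516  0.0007  0.1105]
fork_post 0.64 [227.6 139.7] [ 0.5041 -0.0123  0.087 ] rel [ 0.0361 -0.0265  0.1595]
barrel_top dist 0.09189313945484465 az 112.6812543810574
ring_center dist 0.08997769636442689 az 114.99746400936489
```

View pics/w3.png

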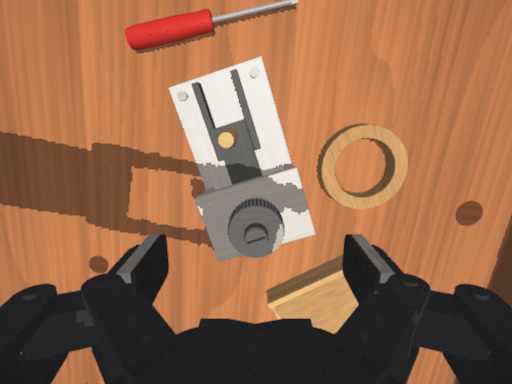

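The fork is home, with the post at (227,140), about 92 mm from the axis. The barrel slot at (256,238) still lies along the housing's x, and the tape, box and screwdriver haven't moved.

```bash
python3 -c "
from workcell import job
print(job.finish_job())"
```

```text
the job is handed in; nothing more can be done
None
```

The job is handed in: the fork is fully home and the lock ring is turned clockwise to snug, with an estimated climb of 0.20–0.25 N m (inferred, because the moving wrist torque rose only about 0.11); the barrel and the other things look unmoved in the last picture.

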